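# Right the fallen jar and press its label holder home

## Task

In the storage lane on the bench the red-capped jar has fallen over: stand it upright on the round mark in the middle of the lane and let go of it, without displacing or tipping the jar and the cup beside it. Then take the white label holder with the red grip out of its black stand, push it down behind the front lip of the lane into the empty middle slot, label side facing the robot, until its shoulders sit fully home on the rail against the sprung catch, pressing firmly but with no more force than that needs. Finish while still gripping the holder and holding it pressed home: the catch pushes it back up if you let go.

Things in the scene. Friction and masses are not known exactly. Their poses are not given: they have to be found in the camera images.
- rack: grey storage lane with aluminium rails, fixed, 150 x 410 mm. Origin at its underside on the bench; x away from the robot across the lane, y left along it. Lane floor 6 mm up, free from x = -40 to +74 mm. Rear fence 26 mm high; front label rail x = -59 to -40 mm, top 36 mm up. Places at y = -135, 0, +135 mm; the outer two have a fixed white label holder (72 mm high) in the rail.
- place (a point): centre of the round mark (white ring, 68 mm diameter) at the middle place, on the lane's floor, where the red-capped jar belongs; axes as rack
- slot (a point): centre of the mouth of the empty slot, level with the rail's top (36 mm above the bench); axes as rack. The slot lies behind the front lip: 7 mm wide in x, mouth flared to about 9 mm, 56 mm long in y. In it, 16 mm below the mouth, is the top of the orange sprung catch at rest.
- catch (a joint): how far the sprung catch in the empty slot is pushed down, in m: 0 at rest, about 0.008 with the holder fully home (shoulders on the rail), stop at 0.011. Its spring pushes up with about 2.2 N at 0 and 6 N at 0.008.
- red_jar: white screw jar with a red cap, 40 mm diameter, 57 mm tall, about 80 g. Origin at the centre of its base, z along its axis from base to cap. It starts lying on its side in the lane near the middle place, its axis roughly along the lane and its cap towards +y.
- jar_mid (a point): centre of the red-capped jar, half-way up its axis (28.5 mm from the base); axes as red_jar, z from base to cap
- blue_jar: white jar with a blue cap, 48 mm diameter, 62 mm tall, standing loose at one outer place of the lane (either side); origin at the centre of its base. Leave it standing there.
- cup: steel cup, 60 mm diameter, 46 mm tall, standing loose at the other outer place; origin at the centre of its base. Leave it standing there.
- holder: white label holder, flat plate, 50 g. Origin at the middle of its lower edge, z up, y along its width, label on its -x side. Blade 50 mm wide (tip 44), 4 mm thick, z 0 to 24 mm; above it the label face, 70 mm wide, 4 mm thick, to z 52, its lower edge being the shoulders; red grip on top 10 mm thick (x), 50 wide (y), z 52 to 68. Starts upright in the stand, its x roughly away from the robot.
- holder_grip (a point): centre of the holder's red grip, 60 mm above the lower edge of the blade; axes as holder. With the holder fully home it is 36 mm above slot.
- stand: black block, fixed, 60 x 96 x 30 mm, origin at the middle of its underside, axes as the holder's; the holder's blade stands loosely in a slot 22 mm deep in its top and lifts straight out
Mind the look-alikes: they are no part of the job. Leave any orange look-alike of the red_jar alone. There is more than one size of the holder; the job needs the larger.

How it is judged:
By the outcome, as a careful person would: the job done as asked, in the order asked, and still so for the second after the job is handed in, while the arm keeps its last pose, push and grip.
It also fails if it takes over 58 s, if anything falls off the work surface, if the arm or the gripper's body presses on something with over 40 N, if the wrist force passes 120 N, or if a joint passes its speed limit or range.

## Robot

A 6-joint arm with a two-finger parallel gripper is mounted at the origin on a cart in front of the work surface, level with it; the furniture and walls round the work are solid. World frame = base frame: x ahead of the robot, y to its left, z up, the work surface at z = 0. Lengths are in mm, angles in rad, forces in N, time in s.
With the tool pointing down it reaches from about 325 to 775 mm from the base axis. Payload 9.3 kg.
Tool frame: the origin (TCP) lies midway between the tips of the shut fingers; the grasp point (between the pads) lies 19 mm behind it; z points along the fingers, y is the direction in which the jaws open and shut (so a half turn about z gives the same grasp; the last joint's range is limited). The gripper opens to 85 mm and grips with 20 to 120 N. Pads are 22 mm wide; open, the fingers measure 114 mm over their backs; the gripper's body (76 mm by 85 mm) begins 54 mm behind the grasp point. The pads swing forward as they close: fully open they stand 13 mm farther back than shut.
Start: joints at [1.039, 0.259, 0.021, 1.334, 0, 1.418], TCP at [203.394, 511.006, 231.279] pointing down, gripper open.
Joint ranges: [-3.04, 3.04], [-0.91, 1.82], [-1.04, 1.36], [-1.92, 1.95], [-1.52, 1.45], [-3.14, 3.14]. Speed limits (rad/s): [2.22, 2.22, 2.79, 3.14, 3.14, 3.14].

## Interface

Orientations are given as a unit quaternion [x, y, z, w].
In Python, from station import reach, move_linear, set_joints, ungrasp, gripper_close, wait, inverse_kinematics, snapshot, MotionError, job_done, read_time_s, read_joint_pos, read_dq, read_tau, read_position, read_ee_rot, read_wrist_force, read_ft_torque, read_width gives the robot as it stands. The module is installed in compiled form; this text tells all that it offers. Calls block until the motion is done:
- reach(position, orientation): joint-space move of the TCP to a pose.
- move_linear(position, rate=150, ori=None, contact_N=None): straight line of the TCP; ori=None keeps the orientation; rate is the mean speed in mm/s. With contact_N (N) it stops when the force on the tool has changed by that much, and returns True; else False.
- set_joints(angles): joint-space move.
- ungrasp() and gripper_close(grasp_force=None): open the fingers fully, or close them until they stop; grasp_force is the grip in N (None keeps the last).
- wait(seconds).
- inverse_kinematics(position, orientation): joint angles nearest the present ones, or None.
- snapshot(name): name is "side" or "top" or "wrist"; returns a dict with "pixels" (420x560x3 uint8, red, green, blue), "fx", "fy", "cx", "cy" (pixels), "T" (4x4, takes a point from camera to world coordinates); the wrist camera has in their place "tool_from_camera" (4x4, takes a point from camera to tool coordinates, whose origin is the TCP and whose axes are the flange's). Camera axes: x right, y down, z forward; pixel columns grow to the right and rows downward; lengths in mm; the calibration is good to about 2 mm. A picture is of the moment at which its call begins: read the wrist's pose just before it. There is no depth.
A pose or a line that the arm cannot do raises MotionError and nothing moves.
- job_done(): hands the job in, once; it reports no verdict.
Readings, each from a call of its own:
- read_time_s(): time.
- read_joint_pos(): joint angles.
- read_dq(): joint speeds.
- read_tau(): joint torques, N m.
- read_position(): TCP position.
- read_ee_rot(): TCP orientation.
- read_wrist_force(): force on the tool from outside, world axes, zero at the start.
- read_ft_torque(): the same for the moment, N m.
- read_width(): finger opening in mm.
Only numpy, scipy, OpenCV 4.12 (cv2) and the standard library are available. Lean on these libraries where they do the work, as an engineer would, in place of code of your own. Each camera call takes 0.05 s, during which the arm holds its last target.

## Working session

There is one attempt and no reset: what is moved stays moved. The work goes in short steps, each a Python script; the robot and the scene stay as the last script left them, time stands still between calls to the robot, and variables do not carry over. Pictures are saved under pics/ and viewed, and the job is handed in when it is done.

```bash
mkdir -p pics; ls; python3 - <<'E'
from station import *
import cv2
for n in ["side","top","wrist"]:
    s=snapshot(n); cv2.imwrite(f"pics/a_{n}.png",s["pixels"][:,:,::-1])
    print(n,s["fx"],s["fy"],s["cx"],s["cy"]); print((s["T"] if "T" in s else s["tool_from_camera"]))
print(read_time_s(),read_ee_rot(),read_position())
E
```

```text
pics
side 526.1980809342228 526.1980809342228 277.3358190942235 211.54010485183227
[[-9.99892468e-01 -1.44588069e-02 -2.44851118e-03  5.25651768e+02]
 [-6.16813881e-03  5.66142487e-01 -8.24284319e-01  1.14756358e+03]
 [ 1.33043740e-02 -8.24180579e-01 -5.66170792e-01  8.14757477e+02]
 [ 0.00000000e+00  0.00000000e+00  0.00000000e+00  1.00000000e+00]]
top 497.0551911908481 497.0551911908481 272.11685741414783 211.80409002183396
[[-8.76172156e-03 -9.89953369e-01  1.41122498e-01  3.79282558e+02]
 [-9.99794259e-01  6.09068186e-03 -1.93479278e-02  7.04193858e+01]
 [ 1.82940140e-02 -1.41262984e-01 -9.89803060e-01  1.09819875e+03]
 [ 0.00000000e+00  0.00000000e+00  0.00000000e+00  1.00000000e+00]]
wrist 325.6518754294377 325.6518754294377 281.0791042060052 206.5244159064571
[[-3.82874368e-04 -9.49535914e-01 -3.13658095e-01  7.98102428e+01]
 [ 9.99999267e-01 -3.35216291e-06 -1.21052539e-03  1.20699845e+00]
 [ 1.14838590e-03 -3.13658329e-01  9.49535220e-01 -1.43597327e+02]
 [ 0.00000000e+00  0.00000000e+00  0.00000000e+00  1.00000000e+00]]
0.15 [ 1.88283138e-01  9.82114663e-01 -4.65320381e-04 -1.80284866e-04] [203.29885433 510.83530896 230.80789714]
```

View pics/a_top.png

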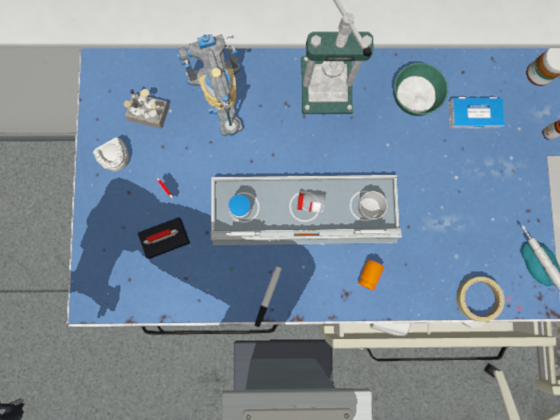

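View pics/a_side.png

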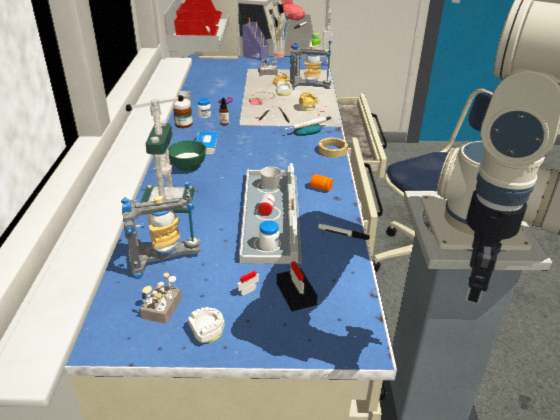

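View pics/a_wrist.png

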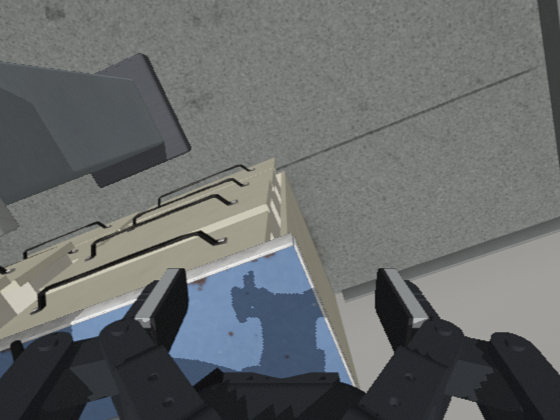

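Top view: red-capped jar lies at (311,202) with its cap towards the left (+y). The blue jar is at (240,206), on the +y side, and the cup at (372,205), on the −y side. An orange look-alike lies at (371,275). The black stand with the holder is at (163,237), and a smaller holder lies loose at (165,187). Next I'll take rough positions, then move in for wrist views.

```bash
cat > h.py <<'E'
from station import *
import numpy as np, cv2
from scipy.spatial.transform import Rotation as R
def ray2plane(s,T,u,v,z):
    d=T[:3,:3]@np.array([(u-s["cx"])/s["fx"],(v-s["cy"])/s["fy"],1.]); o=T[:3,3]
    return o+d*(z-o[2])/d[2]
def toolT():
    T=np.eye(4);T[:3,:3]=R.from_quat(read_ee_rot()).as_matrix();T[:3,3]=read_position();return T
def wrist(name):
    T=toolT(); s=snapshot("wrist"); T=T@s["tool_from_camera"]
    cv2.imwrite(f"pics/{name}.png",s["pixels"][:,:,::-1]); np.savez(f"pics/{name}.npz",T=T,fx=s["fx"],fy=s["fy"],cx=s["cx"],cy=s["cy"])
    return s,T
def load(name):
    d=np.load(f"pics/{name}.npz"); return {k:float(d[k]) for k in("fx","fy","cx","cy")},d["T"]
def crop(name,x0,y0,w,h,k,out):
    im=cv2.imread(f"pics/{name}.png")[y0:y0+h,x0:x0+w]
    cv2.imwrite(f"pics/{out}.png",cv2.resize(im,None,fx=k,fy=k,interpolation=cv2.INTER_CUBIC))
# tool down with yaw: tool z=-Z ; tool y axis (jaws) direction at angle a from world x; tilt about world x
def Rdown(a):  # jaws along (cos a, sin a)
    y=np.array([np.cos(a),np.sin(a),0]); z=np.array([0,0,-1.]); x=np.cross(y,z)
    return R.from_matrix(np.stack([x,y,z],1))
def project(s,T,p):
    q=np.linalg.inv(T)@np.append(p,1); return s["fx"]*q[0]/q[2]+s["cx"], s["fy"]*q[1]/q[2]+s["cy"]
E
python3 - <<'E'
from h import *
s=snapshot("top");T=s["T"]
for n,u,v,z in [("rackBL",212,178,26),("rackBR",397,176,26),("jarcap",303,202,26),("jarend",323,202,26),("ring?",307,205,6),("stand",163,237,30),("gripL",147,241,68),("gripR",178,234,68),("small",165,187,5),("blue",240,205,62),("cup",373,204,46)]:
    print(n,ray2plane(s,T,u,v,z).round(0))
print(inverse_kinematics([480,70,250],Rdown(0).as_quat()), inverse_kinematics([480,70,250],Rdown(np.pi/2).as_quat()),inverse_kinematics([480,70,250],Rdown(-np.pi/2).as_quat()))
print(Rdown(0).as_matrix(), R.from_quat(read_ee_rot()).as_matrix().round(2))
for a in (0,np.pi):
  for t in (-60,-45,-30,0,30,45,60,70):
    Q=R.from_rotvec([np.radians(t),0,0])*Rdown(a)
    z=Q.as_matrix()[:,2]; q=inverse_kinematics(np.array([480,0,40])+19*z,Q.as_quat()); print(a,t,z.round(2),None if q is None else np.round(q,2))
E
```

```text
rackBL [608. 181.  26.]
rackBR [ 610. -228.   26.]
jarcap [553. -18.  26.]
jarend [553. -62.  26.]
ring? [550. -29.   6.]
stand [478. 284.  30.]
gripL [467. 309.  68.]
gripR [481. 246.  68.]
small [592. 287.   5.]
blue [542. 118.  62.]
cup [ 545. -167.   46.]
[-0.02839594  0.14227151 -0.08167535  1.34684947  0.          1.54240039] [-0.02839594  0.14227151 -0.08167535  1.34684947  0.         -0.02839594] [-0.02839594  0.14227151 -0.08167535  1.34684947  0.          3.11319671]
[[ 0.  1.  0.]
 [ 1.  0.  0.]
 [ 0.  0. -1.]] [[-0.93  0.37 -0.  ]
 [ 0.37  0.93 -0.  ]
 [ 0.   -0.   -1.  ]]
0 -60 [ 0.   -0.87 -0.5 ] [ 0.31  0.64 -0.4   1.01 -0.97  2.13]
0 -45 [ 0.   -0.71 -0.71] [ 0.22  0.5  -0.46  0.84 -0.76  1.88]
0 -30 [ 0.   -0.5  -0.87] [ 0.11  0.39 -0.49  0.76 -0.52  1.7 ]
0 0 [ 0.  0. -1.] [-0.18  0.31 -0.5   0.76  0.    1.4 ]
0 30 [ 0.    0.5  -0.87] [-0.45  0.42 -0.45  0.95  0.47  1.06]
0 45 [ 0.    0.71 -0.71] [-0.55  0.54 -0.4   1.11  0.65  0.86]
0 60 [ 0.    0.87 -0.5 ] [-0.62  0.69 -0.34  1.32  0.78  0.61]
0 70 [ 0.    0.94 -0.34] [-0.65  0.81 -0.3   1.49  0.85  0.42]
3.141592653589793 -60 [-0.   -0.87 -0.5 ] [ 0.31  0.64 -0.4   1.01 -0.97 -1.01]
3.141592653589793 -45 [ 0.   -0.71 -0.71] [ 0.22  0.5  -0.46  0.84 -0.76 -1.26]
3.141592653589793 -30 [-0.   -0.5  -0.87] [ 0.11  0.39 -0.49  0.76 -0.52 -1.44]
3.141592653589793 0 [ 0.  0. -1.] [-0.18  0.31 -0.5   0.76  0.   -1.75]
3.141592653589793 30 [ 0.    0.5  -0.87] [-0.45  0.42 -0.45  0.95  0.47 -2.08]
3.141592653589793 45 [ 0.    0.71 -0.71] [-0.55  0.54 -0.4   1.11  0.65 -2.28]
3.141592653589793 60 [ 0.    0.87 -0.5 ] [-0.62  0.69 -0.34  1.32  0.78 -2.53]
3.141592653589793 70 [ 0.    0.94 -0.34] [-0.65  0.81 -0.3   1.49  0.85 -2.72]
```

```bash
python3 - <<'E'
from h import *
crop("a_top",120,160,300,140,2.6,"b1")
crop("a_side",210,150,160,170,3.5,"b2")
E
```

```text
(no output)
```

View pics/b1.png

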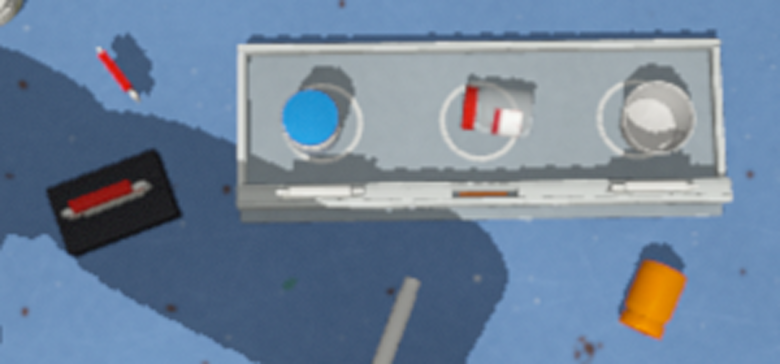

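View pics/b2.png

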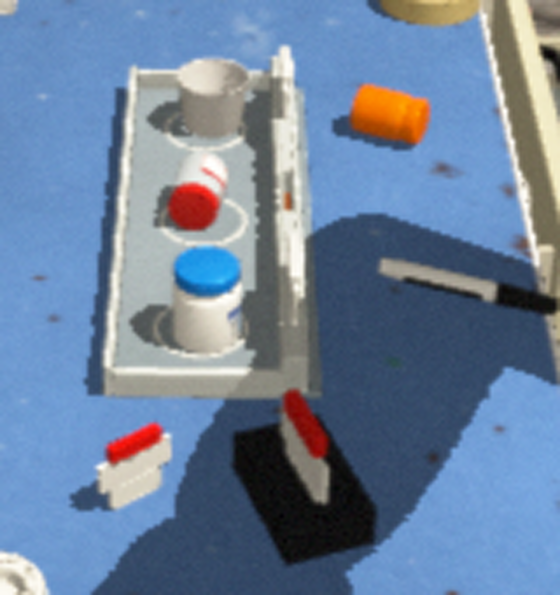

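```bash
python3 - <<'E'
from h import *
reach([440,270,230],Rdown(np.pi/2).as_quat()); wrist("w1")
print(read_time_s())
reach([500,-30,230],Rdown(np.pi/2).as_quat()); wrist("w2")
print(read_time_s(),read_position())
E
```

```text
1.525
2.7417 [500.02274515 -28.79818615 230.07378223]
```

View pics/w1.png

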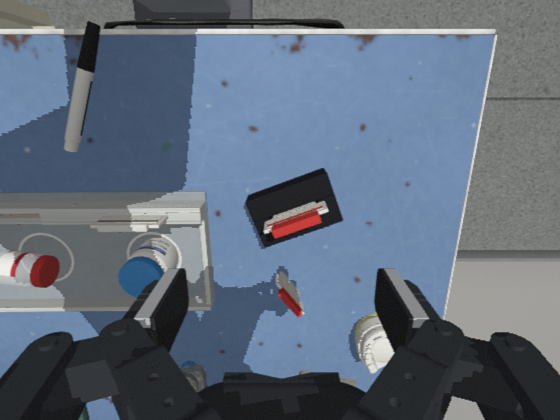

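View pics/w2.png

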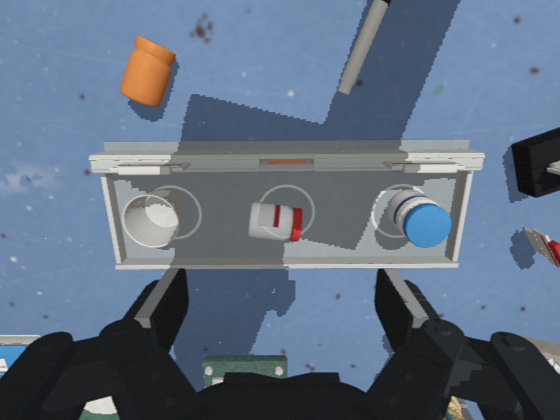

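Wrist views: the red jar lies at (276,222) in w2, with its red cap towards +y at (296,223) and its ring at about (287,212). The empty slot with the orange catch is at (286,162). In w1 the stand is at (293,208), with its holder's red grip at (296,222). The much smaller holder stands loose at (290,293). I'll enlarge these.

```bash
python3 - <<'E'
from h import *
crop("w2",200,130,180,150,4.4,"c1")
crop("w1",235,160,120,170,3.5,"c2")
crop("w2",80,130,130,150,4,"c3")
crop("w2",370,130,130,150,4,"c4")
E
```

```text
(no output)
```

View pics/c1.png

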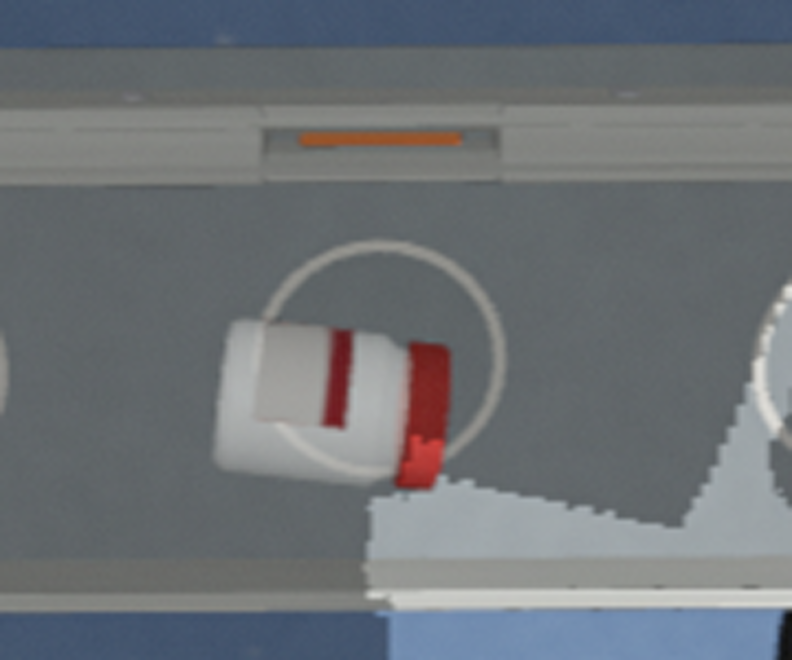

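View pics/c2.png

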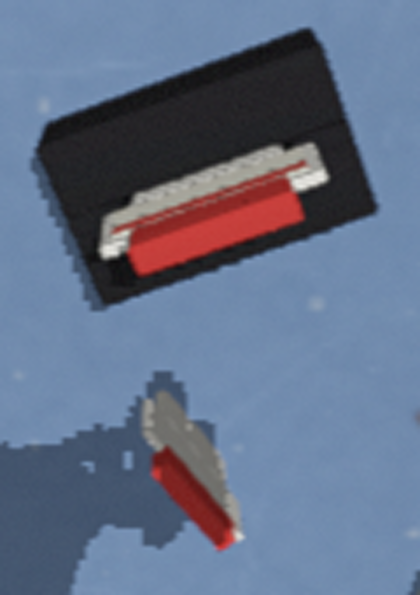

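View pics/c3.png

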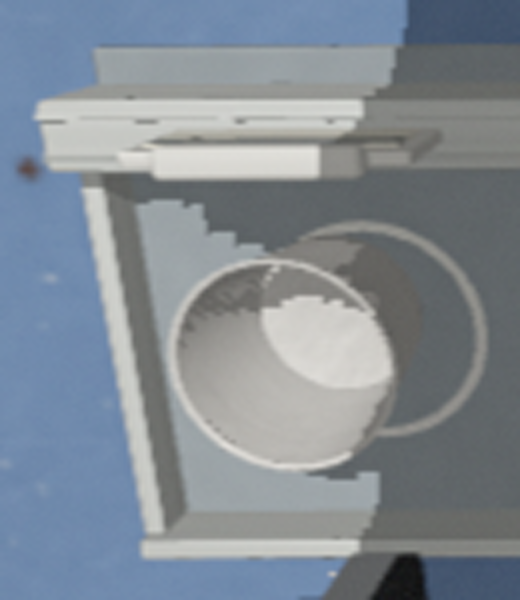

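View pics/c4.png

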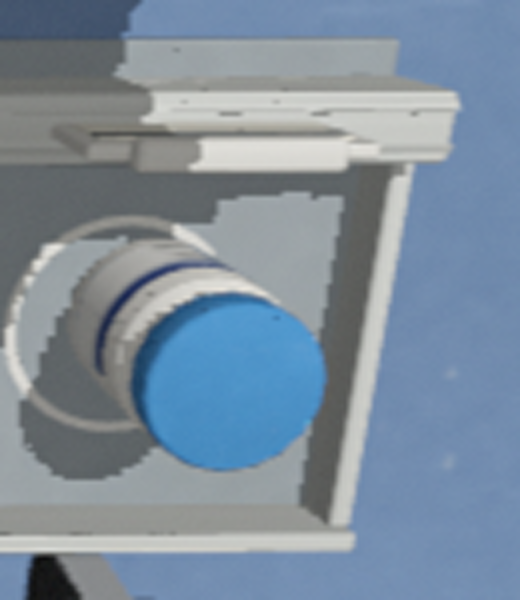

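```bash
python3 - <<'E'
from h import *
def P(n,x0,y0,k,u,v,z):
    s,T=load(n); return ray2plane(s,T,x0+(u+.5)/k-.5,y0+(v+.5)/k-.5,z)
c1=lambda u,v,z:P("w2",200,130,4.4,u,v,z)
c3=lambda u,v,z:P("w2",80,130,4,u,v,z)
c4=lambda u,v,z:P("w2",370,130,4,u,v,z)
c2=lambda u,v,z:P("w1",235,160,3.5,u,v,z)
def show(n,p): print(n,np.round(p[:2],1))
for n,u,v in [("ringT",383,243),("ringR",502,358),("ringL",265,330),("ringB",370,472)]: show(n,c1(u,v,6))
# slot mouth at z36: corners
for n,u,v in [("slTL",265,128),("slTR",499,128),("slBL",262,180),("slBR",500,180)]: show(n,c1(u,v,36))
for n,u,v in [("catchL",300,139),("catchR",462,140)]: show(n,c1(u,v,20))
# jar silhouettes at z 26
for n,u,v in [("base near",233,320),("base far",216,468),("cap near",450,346),("cap far",435,489),("capbody near",408,342),("capbody far",397,486)]: show(n,c1(u,v,26))
# rack corners z26 fence outer
show("fenceR out",c3(143,557,26)); show("fenceL out",c4(354,550,26)); show("fenceIn R",c3(185,515,6));show("fenceIn L",c4(302,505,6))
show("rail back top right",c3(40,170,36)); show("rail back top left",c4(452,160,36))
show("rail front top right",c3(40,100,36)); show("rail front top left",c4(460,92,36))
show("railFrontBench R",c3(96,48,0)); show("railfrontBench L",c4(398,40,0))
show("ringcup R",c3(484,340,6)); show("ringcup T",c3(365,224,6)); show("ringblueL",c4(10,330,6)); show("ringblueT",c4(130,218,6))
show("cup c",c3(283,365,46)); show("blue c",c4(230,382,62))
# stand
for n,u,v,z in [("st TL",40,150,30),("st TR",313,45,30),("st BR",377,210,30),("st BL",105,303,30)]: show(n,c2(u,v,z))
for n,u,v,z in [("grip nearL",132,237,68),("grip nearR",288,178,68),("grip farL",140,274,68),("grip farR",304,218,68)]: show(n,c2(u,v,z))
E
```

```text
ringT [515.3 -22.1]
ringR [547.4  10.4]
ringL [539.5 -53.8]
ringB [581.1 -25.3]
slTL [479.6 -50.7]
slTR [479.5   4.7]
slBL [492.1 -51.6]
slBR [492.    5.3]
catchL [485.1 -43.1]
catchR [485.3  -2.8]
base near [530.4 -60.5]
base far [571.3 -66. ]
cap near [537.3  -5.1]
cap far [577.2  -8.3]
capbody near [536.2 -15.9]
capbody far [576.4 -18.3]
fenceR out [ 614.3 -227.4]
fenceL out [611.5 183.4]
fenceIn R [ 610.6 -223.4]
fenceIn L [606.7 176.6]
rail back top right [ 493.9 -230.7]
rail back top left [490.9 183.4]
rail front top right [ 475.4 -227.3]
rail front top left [473.1 182. ]
railFrontBench R [ 466.5 -229.9]
railfrontBench L [464.  184.1]
ringcup R [ 552.2 -125. ]
ringcup T [ 516.4 -156.9]
ringblueL [548.8  80.3]
ringblueT [514.4 112.1]
cup c [ 545.1 -169.1]
blue c [543.4 121.4]
st TL [468.9 232.2]
st TR [435.1 317.1]
st BR [489.1 339.9]
st BL [522.  251.9]
grip nearL [483.2 262.2]
grip nearR [465.2 306.6]
grip farL [494.8 264.4]
grip farR [477.3 311.6]
```

Target check: the holder in the stand is the larger one, with a grip about 49 mm long at 21° yaw. The one beside it is visibly much smaller, so I'll leave it. The red-capped jar is the one in the lane; the orange one lies on the bench outside it.

From these readings:
- **Rack origin:** about (532, −23), yaw about 0.4°.
- **Place:** (548.5, −23).
- **Jar:** base at (551, −63), axis 6° off y. Length 57 mm and diameter 41 mm match the description.

I'll pick the jar with a tilted tool.

```bash
cat >> h.py <<'E'
def tilted(yaw,t):  # jaws at yaw from world x, then tilt t(deg) about jaw axis
    Q=Rdown(np.radians(yaw)); ax=Q.as_matrix()[:,1]
    return R.from_rotvec(np.radians(t)*ax)*Q
def tcp(C,Q,s): return np.array(C,float)+s*Q.as_matrix()[:,2]
E
python3 - <<'E'
from h import *
Qp=tilted(-6,-22); C=[550,-26,26]; Tp=tcp(C,Qp,7.7)
print(Tp,Qp.as_matrix().round(2))
for q in (Tp-90*Qp.as_matrix()[:,2],Tp): print(inverse_kinematics(q,Qp.as_quat()))
reach(Tp-90*Qp.as_matrix()[:,2],Qp.as_quat())
print(move_linear(Tp-30*Qp.as_matrix()[:,2],120))
print(move_linear(Tp,40,contact_N=6), read_position()-Tp, read_wrist_force(), read_time_s())
wrist("w3")
E
```

```text
[549.6984907  -28.86866934  18.86068432] [[ 0.1   0.99 -0.04]
 [ 0.92 -0.1  -0.37]
 [-0.37  0.   -0.93]]
[ 0.05435757  0.39553365 -0.17364066  1.06553553 -0.37887637  1.74213227]
[-0.00477124  0.46009446 -0.31437927  0.8366154  -0.38195688  1.67853585]
False
False [ 0.12185079 -0.00849319  0.10290547] [0.15619461 1.03364421 0.08240451] 6.0083
```

View pics/w3.png

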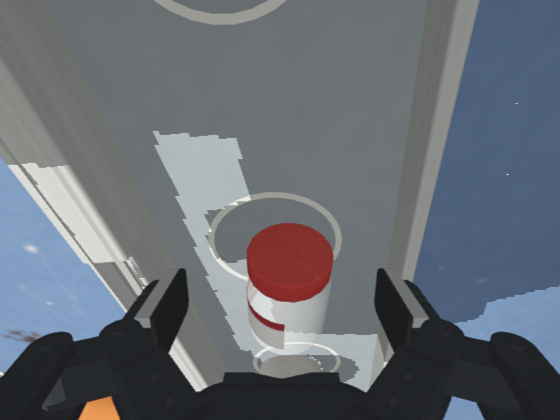

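The jar stands between the open pads, with its cap at (290,262), and the fingers clear both rails with no contact force. Closing the gripper and lifting.

```bash
python3 - <<'E'
from h import *
gripper_close(35); print(read_width(), read_wrist_force())
p=read_position(); move_linear(p+[0,0,50],100); print(read_width(),read_wrist_force(),read_time_s())
wrist("w4")
s=snapshot("side"); cv2.imwrite("pics/s4.png",s["pixels"][:,:,::-1])
crop("s4",180,110,200,150,4,"s4c")
E
```

```text
37.859281797674484 [-1.28711018  0.60079793  3.60348432]
37.97205946910653 [ 0.27579985  0.12614431 -0.67051181] 7.2083
```

View pics/w4.png

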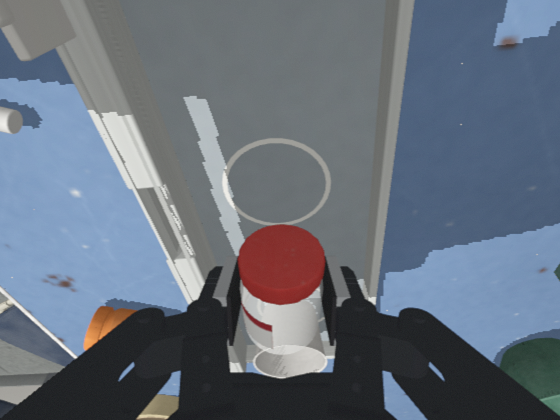

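View pics/s4c.png

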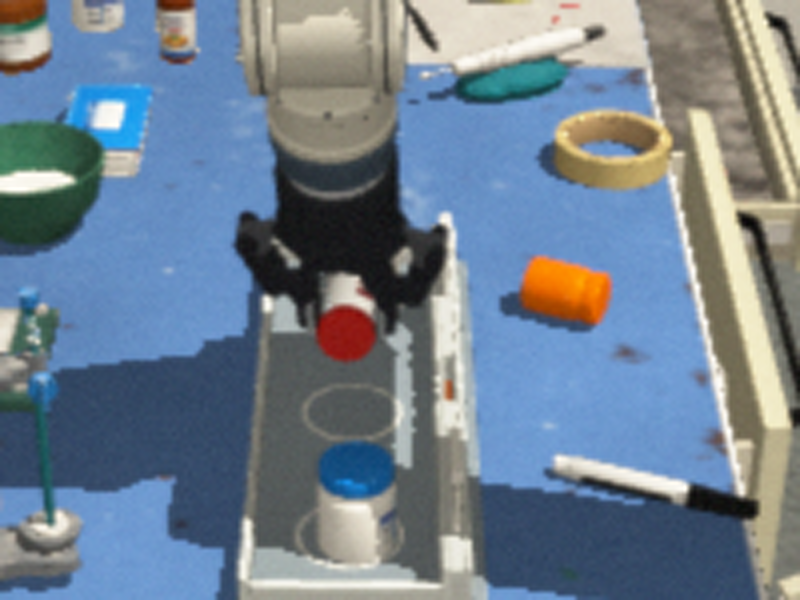

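```bash
python3 - <<'E'
from h import *
s,T=load("w4"); p=read_position(); Q=R.from_quat(read_ee_rot()); print(p,Q.as_matrix().round(2))
C=p-7.7*Q.as_matrix()[:,2]; print(C)
d0=np.array([np.sin(np.radians(6)),np.cos(np.radians(6)),0]); j=Q.as_matrix()[:,1]
for el in (-10,0,10):
  d=R.from_rotvec(np.radians(el)*j).apply(d0)
  n=np.cross(d,j)
  for off in (15,19,23):
    c=C+off*d
    pts=np.array([project(s,T,c+20*(np.cos(a)*j+np.sin(a)*n)) for a in np.linspace(0,6.28,60)])
    print(el,off,pts.min(0).round(),pts.max(0).round(), [np.round(project(s,T,C+(off-57)*d))])
crop("w4",200,200,170,200,4,"w4c")
E
```

```text
[549.38939824 -28.770884    68.350258  ] [[ 0.1   0.99 -0.04]
 [ 0.92 -0.1  -0.37]
 [-0.37 -0.   -0.93]]
[549.70111423 -25.90289381  75.48940819]
-10 15 [234. 228.] [323. 284.] [array([279., 336.])]
-10 19 [234. 221.] [324. 276.] [array([279., 331.])]
-10 23 [233. 214.] [324. 269.] [array([279., 326.])]
0 15 [234. 226.] [324. 295.] [array([279., 324.])]
0 19 [233. 220.] [324. 289.] [array([279., 320.])]
0 23 [232. 214.] [325. 283.] [array([279., 316.])]
10 15 [233. 225.] [324. 305.] [array([279., 312.])]
10 19 [232. 220.] [325. 301.] [array([279., 309.])]
10 23 [231. 215.] [326. 297.] [array([279., 306.])]
```

View pics/w4c.png

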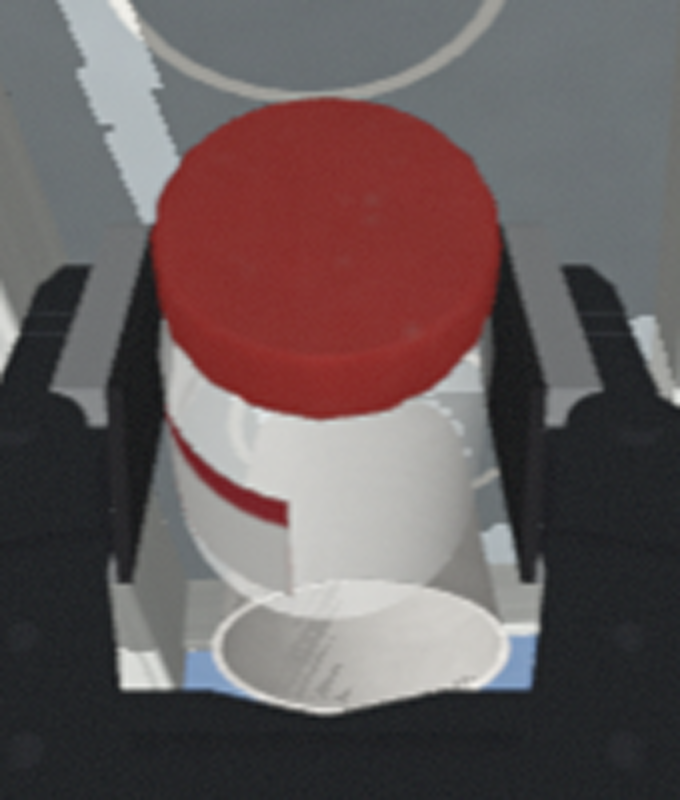

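The held jar's axis is level to within a few degrees, and it's gripped about 41 mm from the base. Now rotating it upright over the mark and lowering to contact.

```bash
python3 - <<'E'
from h import *
Q=tilted(0.4,64); 
pre=tcp([549.5,-20,95],Q,7.7); print(inverse_kinematics(pre,Q.as_quat()),inverse_kinematics(tcp([549.5,-20,49],Q,7.7),Q.as_quat()))
Qm=tilted(-3,20); move_linear(tcp([549.5,-23,100],Qm,7.7),60,ori=Qm.as_quat())
move_linear(pre,60,ori=Q.as_quat())
print(read_position()-pre,read_width(),read_time_s())
wrist("w5"); s=snapshot("side"); cv2.imwrite("pics/s5.png",s["pixels"][:,:,::-1]); crop("s5",180,110,200,150,4,"s5c")
E
```

```text
[-0.60279845  0.74478838 -0.07416716  1.61718211  0.82833715  0.56040042] [-0.60279845  0.8004752  -0.10098394  1.53467851  0.82833715  0.56040042]
[0.09648873 0.69941581 0.09817148] 38.12634526503455 9.1083
```

View pics/w5.png

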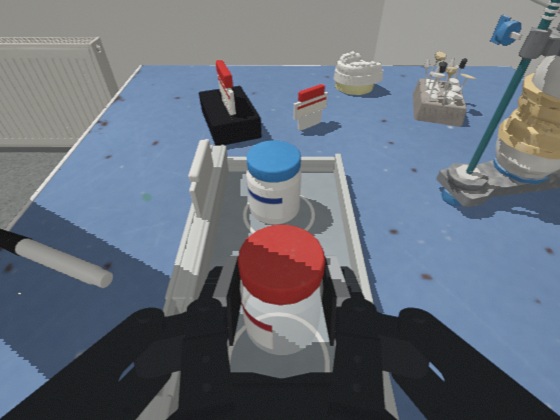

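View pics/s5c.png

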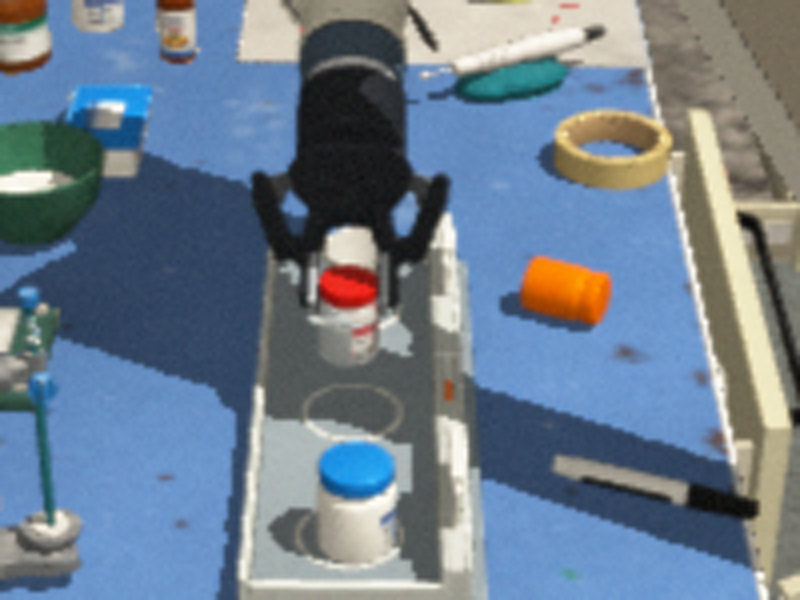

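The jar is nearly upright over the ring and the cup is behind the wrist. Lowering until contact; if it stops well above C z≈49, I'd suspect the cup.

```bash
python3 - <<'E'
from h import *
Q=R.from_quat(read_ee_rot()); z=Q.as_matrix()[:,2]
p=read_position(); C=p-7.7*z
move_linear(p+[0,0,60-C[2]],100)
r=move_linear(read_position()+[0,0,-16],25,contact_N=4)
C=read_position()-7.7*z
print(r,C,read_wrist_force(),read_ft_torque(),read_time_s())
wrist("w6"); s=snapshot("side"); cv2.imwrite("pics/s6.png",s["pixels"][:,:,::-1]); crop("s6",230,150,90,80,8,"s6c")
E
```

```text
True [549.63381384 -19.15505717  45.29961844] [-0.58066298 -2.89521281  4.60134203] [-0.06585865 -0.00997361 -0.01465531] 10.2917
```

View pics/s6c.png

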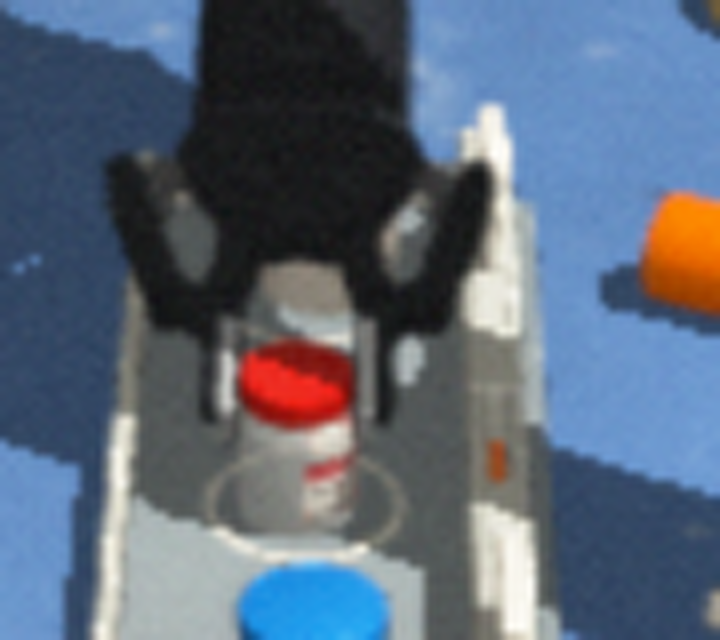

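View pics/w6.png

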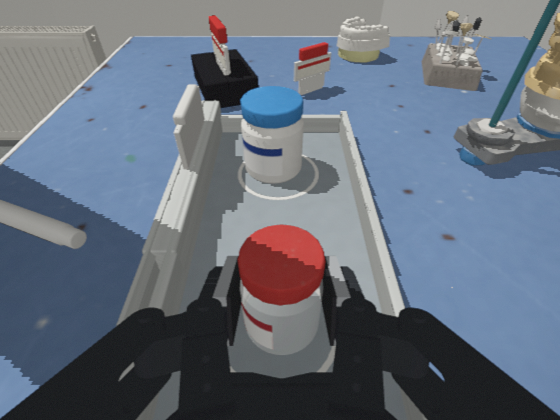

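```bash
python3 - <<'E'
from h import *
print(move_linear(read_position()+[0,0,-1.5],15,contact_N=6),read_wrist_force())
ungrasp(); print(read_width(),read_wrist_force())
move_linear(read_position()+[0,-8,45],120)
print(read_time_s())
wrist("w7"); s=snapshot("side"); cv2.imwrite("pics/s7.png",s["pixels"][:,:,::-1]); crop("s7",230,150,90,80,8,"s7c")
E
```

```text
False [-3.37653811 -5.49218509 12.90304279]
85.50400466853706 [ 0.77867266 -0.15412582 -1.06188086]
11.7083
```

View pics/s7c.png

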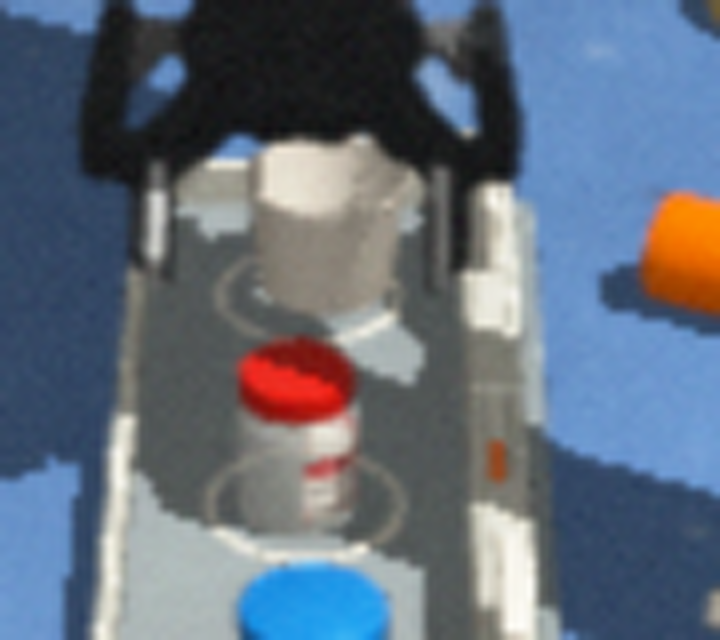

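View pics/w7.png

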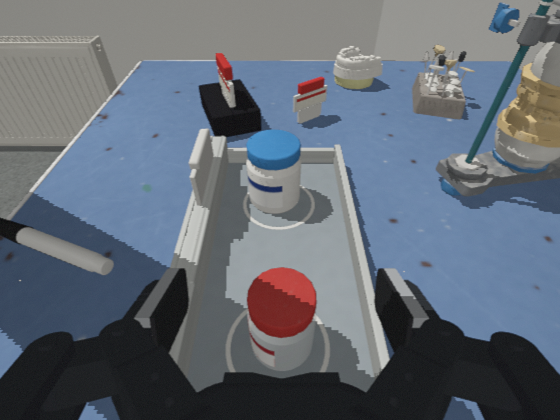

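The jar stands upright and released inside the ring, and the cup and blue jar are unmoved. Checking its centring and refining the slot from above.

```bash
python3 - <<'E'
from h import *
p=read_position(); move_linear(p+[0,0,60],200)
reach([455,-23,190],Rdown(np.pi/2).as_quat()); wait(0.15); wrist("w8"); print(read_time_s(),read_position(),inverse_kinematics([455,-23,190],Rdown(0).as_quat()))
crop("w8",180,100,200,150,4,"w8c")
E
```

```text
13.2583 [455.18735021 -23.88398964 187.88121744] [-0.2350542   0.11556304 -0.26798766  1.18724563  0.          1.33574213]
```

View pics/w8.png

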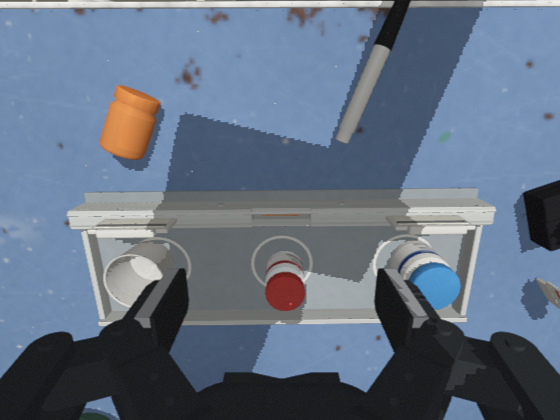

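View pics/w8c.png

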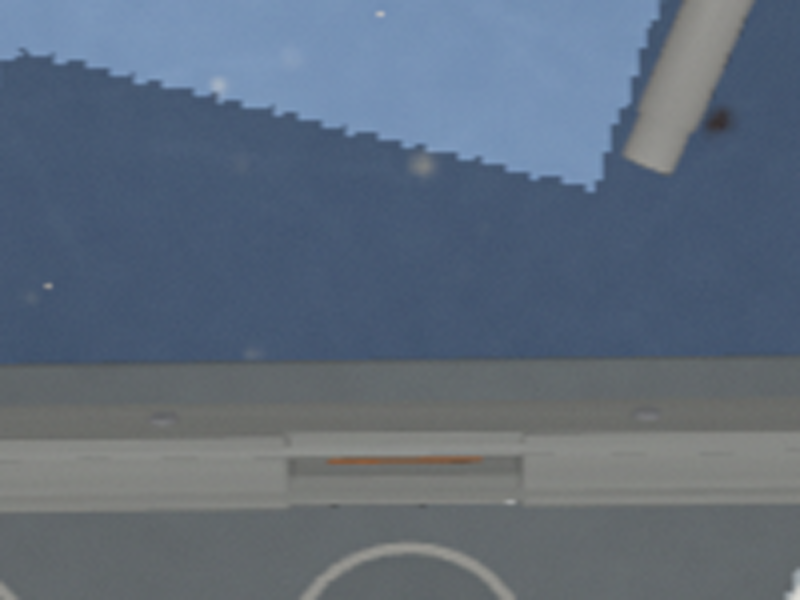

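```bash
python3 - <<'E'
from h import *
crop("w8",235,225,100,95,6,"w8d")
E
```

```text
(no output)
```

View pics/w8d.png

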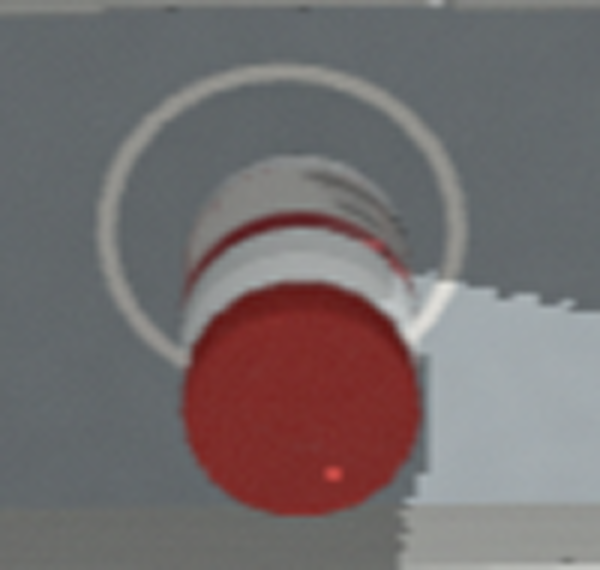

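```bash
python3 - <<'E'
from h import *
s,T=load("w8")
f=lambda u,v,z:ray2plane(s,T,235+(u+.5)/6-.5,225+(v+.5)/6-.5,z).round(1)
print("ring",f(97,225,6),f(467,225,6),f(283,62,6)); print("base near",f(303,155,6)); print("cap",f(183,405,63),f(422,405,63),f(303,516,63),f(303,286,63))
g=lambda u,v,z:ray2plane(s,T,180+(u+.5)/4-.5,100+(v+.5)/4-.5,z).round(1)
print("slot y",g(289,470,36),g(524,470,36),"front lip rear edge",g(405,457,36),"rail back",g(405,503,36),"rail front",g(405,433,36), "catch",g(327,461,20),g(482,459,20))
print("slot rear line",[ (v,g(405,v,36)[0]) for v in (476,480,490,497,505)])
crop("w8",245,205,80,30,10,"w8e")
E
```

```text
ring [546.8 -57.    6. ] [547.1  11.7   6. ] [514.3 -22.4   6. ]
base near [532.7 -18.8   6. ]
cap [548.7 -38.5  63. ] [548.9  -0.7  63. ] [569.4 -19.5  63. ] [527.7 -19.5  63. ]
slot y [482.9 -51.2  36. ] [483.1   5.5  36. ] front lip rear edge [479.7 -23.2  36. ] rail back [491.5 -23.2  36. ] rail front [473.6 -23.2  36. ] catch [486.3 -43.   20. ] [485.9  -3.7  20. ]
slot rear line [(476, np.float64(484.5)), (480, np.float64(485.6)), (490, np.float64(488.2)), (497, np.float64(490.0)), (505, np.float64(492.1))]
```

View pics/w8e.png

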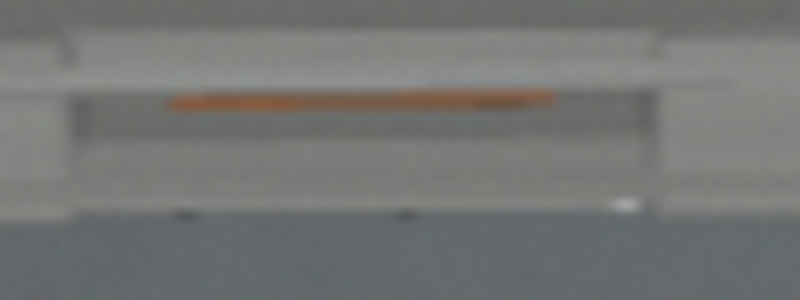

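The jar stands about 3 mm from the mark's centre and upright. The slot centre reads (484.1, −22.9). Now hovering over the holder to refine its pose.

```bash
python3 - <<'E'
from h import *
Q=Rdown(np.radians(21.3)); reach([479.5,285.8,170],Q.as_quat()); wait(0.2); wrist("w9"); print(read_time_s(),read_position())
crop("w9",200,170,170,150,4.5,"w9c")
E
```

```text
15.1083 [479.69660353 285.33208861 170.102239  ]
```

View pics/w9.png

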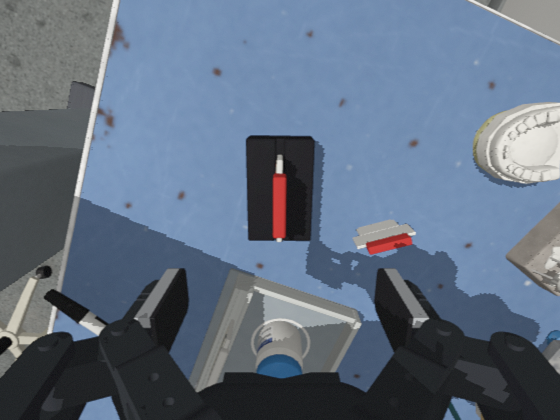

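View pics/w9c.png

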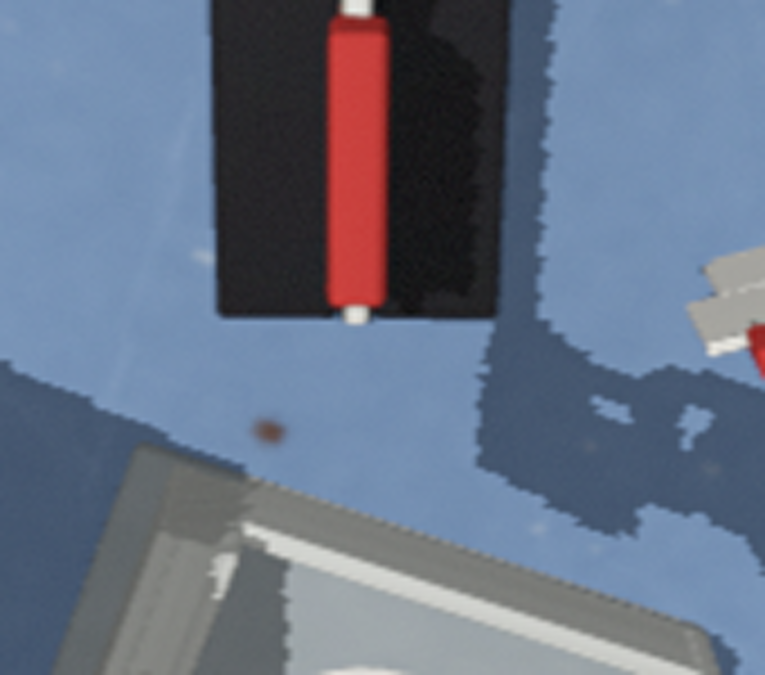

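The large holder's red grip is at (279,205) in w9, centred in the black stand and well aligned. The small one is separate, at (385,238).

```bash
python3 - <<'E'
from h import *
s,T=load("w9")
f=lambda u,v,z:ray2plane(s,T,200+(u+.5)/4.5-.5,170+(v+.5)/4.5-.5,z)
a=f(359,33,76);b=f(357,303,76);c=(a+b)/2;d=a-b
print(a,b,c,np.linalg.norm(d),np.degrees(np.arctan2(-d[0],d[1])), np.linalg.norm(f(329,170,76)-f(388,170,76)))
s1,T1=load("w1"); p=lambda u,v,z:ray2plane(s1,T1,235+(u+.5)/3.5-.5,160+(v+.5)/3.5-.5,z)
for u,v in [(132,237),(288,178),(140,274),(304,218)]: print(p(u,v,76).round(1))
E
```

```text
[470.43210133 308.93934975  76.        ] [487.66021039 263.41237261  76.        ] [479.04615586 286.17586118  76.        ] 48.67764773448279 20.727414146294922 10.088506760863742
[480.  262.4  76. ]
[462.5 305.6  76. ]
[491.3 264.6  76. ]
[474.3 310.5  76. ]
```

```bash
python3 - <<'E'
from h import *
Q=Rdown(np.radians(21)); q=Q.as_quat()
move_linear([479,286.2,110],120,ori=q)
print(move_linear([479,286.2,49],70,contact_N=5),read_position())
gripper_close(70); print(read_width(),read_wrist_force(),read_position())
p=read_position(); move_linear(p+[0,0,40],80); print(read_width(),read_wrist_force())
move_linear([p[0],p[1],150],150); wait(.1); wrist("w10"); print(read_time_s(),read_position())
crop("w10",200,170,170,180,4,"w10c")
E
```

```text
False [479.28182323 286.3020009   49.38795555]
8.654134595471948 [-0.58934845  0.27002969  2.96221275] [478.99294227 286.20792783  49.22130365]
8.654908246361808 [ 0.28832219 -0.45449016 -0.32556438]
18.825 [478.37405842 285.95992743 148.63252121]
```

View pics/w10.png

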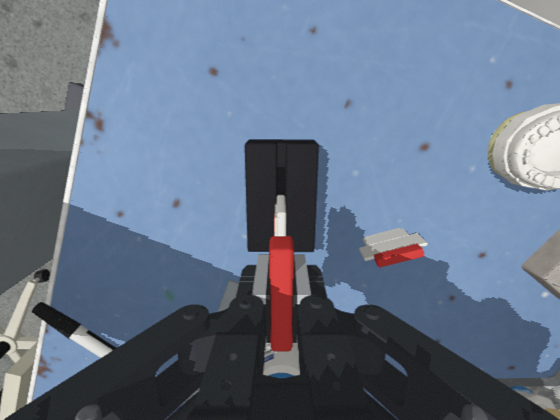

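View pics/w10c.png

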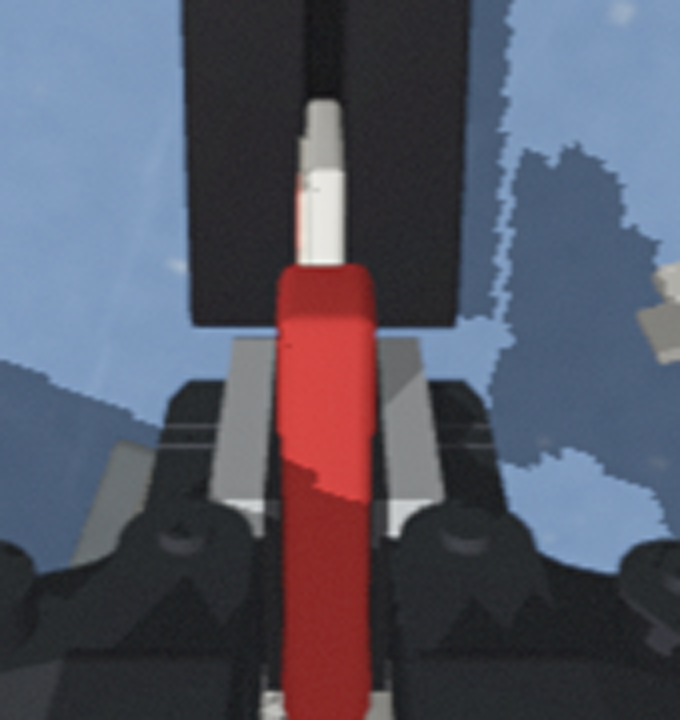

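```bash
python3 - <<'E'
from h import *
s=snapshot("wrist");Tc=s["tool_from_camera"]
for n,p in [("grip top end",(25,0,-27)),("grip bottom end",(25,0,-11)),("face top corner",(35,0,-11)),("shoulder",(35,0,17)),("blade low",(22,0,41))]:
    for dy in (-2,2):
        u,v=project(s,Tc,np.array(p)+[0,dy,0]); print(n,dy,round((u-200+.5)*4-.5),round((v-170+.5)*4-.5))
E
```

```text
grip top end -2 294 314
grip top end 2 334 314
grip bottom end -2 297 251
grip bottom end 2 333 251
face top corner -2 296 165
face top corner 2 333 165
shoulder -2 301 94
shoulder 2 332 94
blade low -2 305 133
blade low 2 331 133
```

The holder is gripped straight. Its image sits about 1 mm off along tool y compared with the predicted position, so that is the camera bias to correct for. I'll carry it over and view the slot with the hand in insertion orientation, with the camera above the slot.

```bash
python3 - <<'E'
from h import *
Q=Rdown(np.radians(0.4)); q=Q.as_quat()
reach([484,-120,150],q); wait(.3); wrist("w11"); print(read_time_s(),read_position(),read_width())
crop("w11",220,60,130,150,5,"w11c")
E
```

```text
20.725 [ 484.14871332 -119.54712666  149.97291472] 9.271504822519443
```

View pics/w11.png

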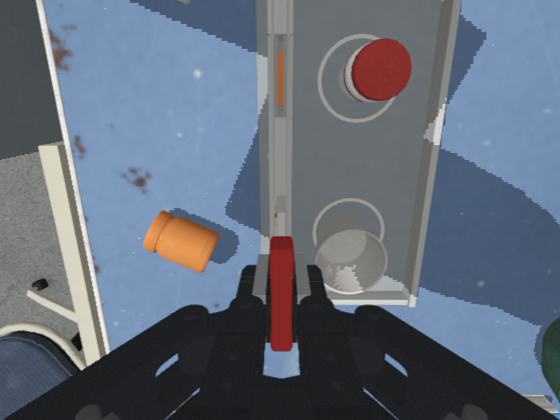

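View pics/w11c.png

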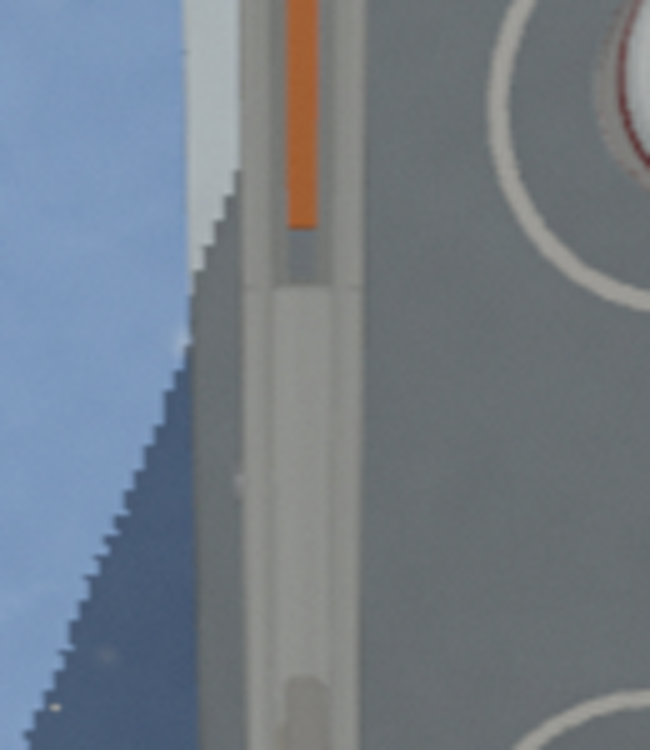

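```bash
python3 - <<'E'
from h import *
s,T=load("w11")
f=lambda u,v,z:ray2plane(s,T,220+(u+.5)/5-.5,60+(v+.5)/5-.5,z).round(1)
print("mouth",f(270,250,36),f(333,250,36),"inner z30",f(287,250,25),f(319,250,25),"catch",f(288,200,20),f(318,200,20),"end",f(303,285,36), "catch end",f(303,229,20),"rail",f(243,300,36),f(364,300,36))
crop("w11",250,10,70,120,6,"w11d")
E
```

```text
mouth [478.9 -46.   36. ] [488.5 -45.9  36. ] inner z30 [481.4 -46.3  25. ] [486.4 -46.3  25. ] catch [481.5 -38.8  20. ] [486.2 -38.8  20. ] end [484.  -51.1  36. ] catch end [483.9 -43.2  20. ] rail [474.8 -53.4  36. ] [493.3 -53.2  36. ]
```

View pics/w11d.png

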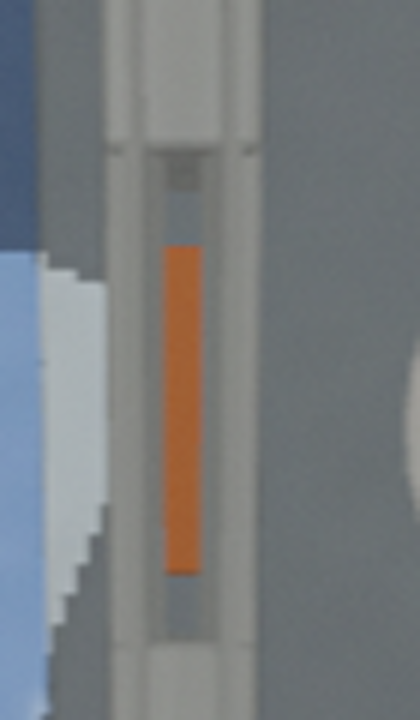

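Relative to the holder in the same view, the slot centre is x≈482.9 and y≈−23.3. Inserting with force checks.

```bash
python3 - <<'E'
from h import *
move_linear([482.9,-23.3,110],150)
move_linear([482.9,-23.3,82],80); wait(.2); print(read_position(),read_wrist_force(),read_time_s())
f0=read_wrist_force()
r=move_linear([482.9,-23.3,64],25,contact_N=4); print(r,read_position(),read_wrist_force()-f0)
wrist("w12"); s=snapshot("side"); cv2.imwrite("pics/s12.png",s["pixels"][:,:,::-1]); crop("s12",220,130,120,110,6,"s12c")
print(read_time_s())
E
```

```text
[483.22329606 -23.42912878  82.49679603] [-0.41031056 -0.01833044 -0.5350496 ] 22.275
False [482.93303026 -23.29953072  64.05572255] [ 0.66791931  0.16781449 -1.09662559]
23.2417
```

View pics/s12c.png

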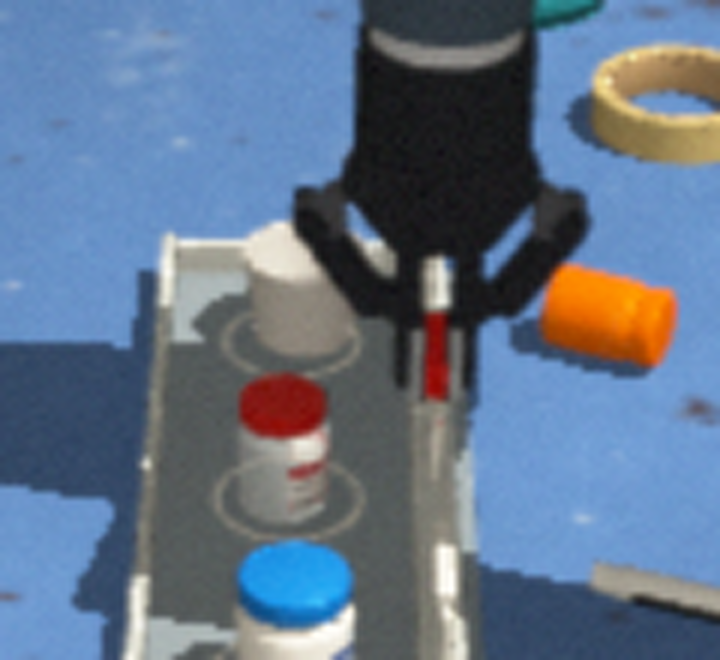

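View pics/w12.png

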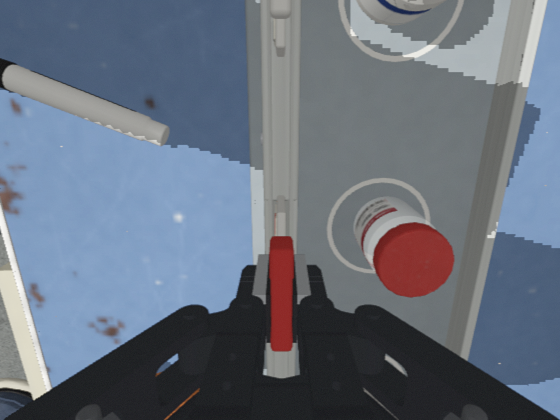

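The blade entered the slot about 13 mm without resistance. Pressing onto the catch in small steps.

```bash
python3 - <<'E'
from h import *
f0=-0.5
z=64
while z>50.5:
    z-=1.0 if z>55 else 0.5
    move_linear([482.9,-23.3,z],20); wait(.1)
    f=read_wrist_force(); print(z,read_position().round(2),f.round(1),read_width().__round__(2))
    if f[2]>11.5 or abs(f[0])>8: break
print(read_time_s()); wrist("w13")
E
```

```text
63.0 [482.92 -23.29  63.02] [-0.3 -0.7  0.1] 8.63
62.0 [482.89 -23.29  62.  ] [-0.3  0.2 -1.1] 8.25
61.0 [483.02 -23.34  61.12] [-0.5 -0.   1.9] 8.62
60.0 [483.01 -23.33  60.07] [ 0.5 -0.1  1.4] 8.69
59.0 [482.99 -23.32  59.04] [ 0.7 -0.5  2.7] 8.92
58.0 [482.96 -23.31  58.02] [1.  0.1 3.4] 8.87
57.0 [482.96 -23.33  57.04] [-0.2  0.8  3.6] 8.63
56.0 [482.97 -23.32  56.05] [0.2 0.  3.2] 8.92
55.0 [482.93 -23.32  55.01] [ 1.1 -0.5  4.2] 8.77
54.5 [482.95 -23.34  54.51] [ 0.9 -0.9  2.7] 8.83
54.0 [482.93 -23.3   54.02] [ 1.4 -0.2  5. ] 9.01
53.5 [482.93 -23.29  53.53] [ 0.2 -1.2  4.1] 8.32
53.0 [482.94 -23.3   53.15] [-0.1 -0.3  6.1] 8.97
52.5 [483.02 -23.32  53.05] [-1.1 -0.  11.6] 8.38
28.1417
```

The force jumped from 6 to 11.6 N and the TCP stopped at z=53.05, against 53.2 predicted for fully home. Confirming by eye.

```bash
python3 - <<'E'
from h import *
wait(.3)
F=[read_wrist_force() for _ in range(3)]; print(np.round(F,1),read_position(),read_ft_torque(),read_width(),read_time_s())
s=snapshot("side"); cv2.imwrite("pics/s14.png",s["pixels"][:,:,::-1]); crop("s14",225,140,100,110,6,"s14c")
s=snapshot("top"); cv2.imwrite("pics/t14.png",s["pixels"][:,:,::-1])
crop("w13",200,100,240,220,3,"w13c")
E
```

```text
[[-1.3 -0.6 11.7]
 [-1.3 -0.6 11.7]
 [-1.3 -0.6 11.7]] [483.05097923 -23.32141269  53.07438642] [ 0.06758176  0.22280323 -0.00844189] 8.845814736297934 28.4917
```

View pics/s14c.png

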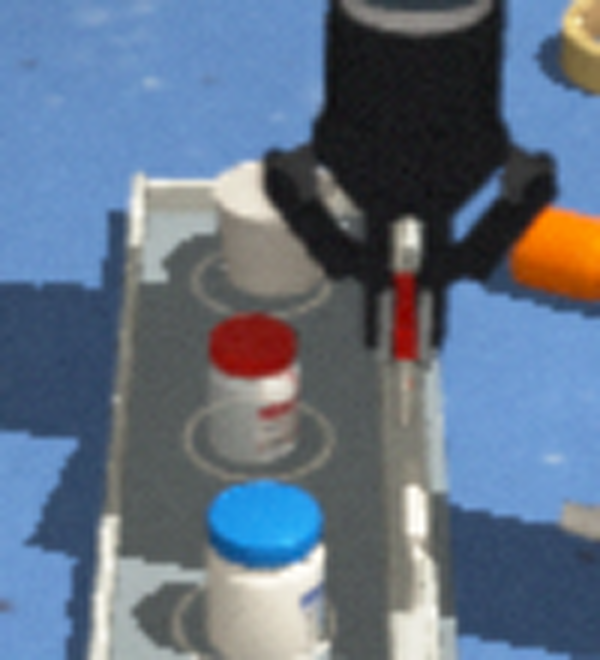

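View pics/w13c.png

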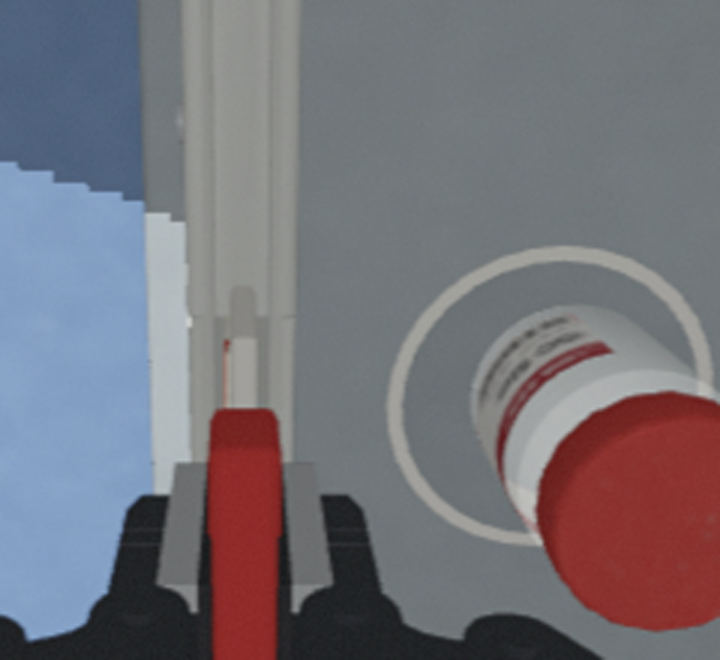

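View pics/t14.png

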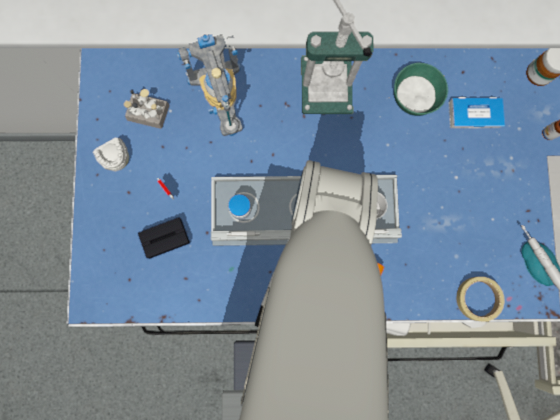

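The red jar is upright inside the ring, the cup and blue jar stand where they were, and the stand is empty. The holder is down in the slot with its red-edged label side towards the robot, and the press holds steady at 11.7 N. Handing in.

```bash
python3 -c "
from station import *
job_done(); print(read_time_s(),read_wrist_force(),read_position())"
```

```text
the job is handed in; nothing more can be done
the job is handed in; nothing more can be done
```

The jar is upright on its mark, and the label holder is pressed home in the middle slot with the gripper still holding it. I handed the job in at about 28.5 s of the 58 s allowed.

- **Jar:** I picked it up with the tool tilted, turned it upright over the round mark and released it. It stands about 3 mm from the ring's centre. The camera views showed no shift of the cup or the blue jar.
- **Holder:** I took the larger holder from the black stand and inserted it with its label side facing the robot. While pressing, the force rose gradually to about 6 N, then jumped to 11.7 N as the tool stopped at z = 53.07 mm. I had predicted 53.2 mm for fully home, so I read that as the shoulders sitting on the rail. The force then held steady and the grip did not slip.
- **Disagreements:** The wrist camera read about 1 mm off along the jaws compared with the gripped holder, so I corrected the slot position for that. Both shoulders could not be seen directly: only the +y end was visible, so full seating rests mainly on the force and the tool height.

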